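# Tuck the flashing under the lapped sheet of a wall hatch

### The arm

A 6-joint arm with a two-finger parallel gripper is mounted at the origin on the work surface. World frame = base frame: x ahead of the robot, y to its left, z up, the work surface at z = 0. Lengths are in m, angles in degrees, forces in N, time in s.
With the tool pointing down it reaches from about 0.25 to 0.725 m from the base axis. Payload 9.7 kg.
Tool frame: the origin (TCP) lies at the very end of the fingers, on their centre line; the grasp point (between the pads) lies 19 mm behind it; z points along the fingers, y is the direction in which the jaws open and shut (so a half turn about z gives the same grasp; the last joint's range is limited). The gripper opens to 85 mm and grips with 20 to 120 N. Pads are 22 mm wide; open, the fingers measure 114 mm over their backs; the gripper's body (76 mm by 85 mm) begins 54 mm behind the grasp point. The pads swing forward as they close: fully open they stand 13 mm farther back than shut.
Start: joints at [68.354, 4.979, 10.078, 95.1, 0, 90], TCP at [0.203, 0.511, 0.231] pointing down, gripper open.
Joint ranges: [-179.16, 179.16], [-48.56, 103.87], [-65.8, 70.77], [-126.05, 130.52], [-82.76, 87.17], [-180, 180]. Speed limits (degrees/s): [127.2, 127.2, 147.25, 180, 180, 180].

### API

Orientations are given as [roll, pitch, yaw] about the fixed x, y, z axes, in that order (R = Rz(yaw) Ry(pitch) Rx(roll)).
In Python, from workcell import bot, camera, ticket gives the robot as it stands.
- The arm moves only by the shell command python3 -m jog 'ROWS' [FORCE]. ROWS is a JSON object of lists of equal length, an entry for each row: "turn": the turn, a rotation vector about the world's x, y, z each as a share of 8 degrees, from -1 to 1, a list of three; "delta_pos": the shift along the world's x, y, z each as a share of 50 mm, from -1 to 1, a list of three; "hand": the opening, from -1 (shut) to 1 (fully open). A call has exactly 10 rows; each row shifts and turns the commanded pose from where the row before left it; what a row does not reach is not made up. A row lasts 1/10 s, in which the tool goes at most 50 mm and 8.59 degrees, less where a joint would pass 70% of its speed; a pose out of reach is approached as far as the arm can. A call with a number of a shift or a turn outside -1 to 1 is refused whole. A call with a gripper value outside its range is refused whole. The fingers move at their own pace and stop on an object; FORCE is the grip in N (left out, the last holds). Time passes only in rows, so rows that do not move let the fingers close, or fill a call up. It gives the time, the measured TCP pose, the force and the opening at its end, in the units of the state.
- bot.get_obs(): the state, without advancing time (a new reading comes with each control period).
- camera(name): name is "scene" or "side" or "wrist"; returns a dict with "frame" (384x512x3 uint8, red, green, blue), "range_z" (384x512 float32, m along the optical axis (not along the pixel's ray), 0 where there is no reading), "fx", "fy", "cx", "cy" (pixels), "k1" (the pictures are not rectified: a ray, as slopes to the right and down, at radius r is drawn at 1 + k1 r^2 times it, then the intrinsics apply), "extrinsics" (4x4, takes a point from world to camera coordinates); the wrist camera has in their place "mount" (4x4, takes a point from camera to tool coordinates, whose origin is the TCP and whose axes are the flange's). Camera axes: x right, y up, looking along -z (the intrinsics and any distortion apply to the point x, -y, -z); pixel columns grow to the right and rows downward; lengths in m; the calibration is good to about 2 mm. A picture is of the moment at which its call begins: read the wrist's pose just before it.
- ticket.job_done(): hands the job in, once; it reports no verdict.
The state is a dict: "time": time; "q": joint angles; "qd": joint speeds; "joint_efforts": joint torques, N m; "ee_pos": TCP position; "tcp_rot": TCP orientation; "wrist_force": force on the tool from outside, world axes, zero at the start; "torque": the same for the moment, N m; "opening": finger opening in m.
Only numpy, scipy, OpenCV 4.12 (cv2) and the standard library are available. Lean on these libraries where they do the work, as an engineer would, in place of code of your own. Each camera call takes 0.05 s, during which the arm holds its last target.

### The job

A wall-hatch panel lies on the packing bench, its white ribbed sheet lapping over a plywood board. Pick up the longer of the two L-shaped galvanised flashings, tuck the free edge of its flat flange squarely about 35 mm under the sheet's free edge, midway along it, without lifting the sheet, and press the flashing down flat on the board with some 15 N. Finish while still holding it pressed down like that, and leave the other things on the bench where they are.

Things in the scene. Friction and masses are not known exactly. Their poses are not given: they have to be found in the camera images.
- upstand (a point): Centre of the upstand of the longer flashing, an L of grey galvanised sheet 160 mm long (y), 0.18-0.33 kg, lying flat: a 4 mm thick flange reaching in +x and, along its -x edge, an upstand 10 mm thick (x), 40 mm tall. The point is 20 mm above the underside. +x points to the flange's free edge, 95 mm from this point; z up. Grip the upstand from above across its 10 mm.
- corner_left (a point): Corner of the flange's free edge at +y: 95 mm in x, +80 mm in y and -18 mm in z from the upstand point; half-way up the flange's 4 mm thickness.
- corner_right (a point): Corner of the flange's free edge at -y: 95 mm in x, -80 mm in y and -18 mm in z from the upstand point.
- hatch: The hatch panel's board, fixed to the bench: plywood, 260 (x) by 280 (y) by 18 mm. Origin at the centre of its underside. Its -x half is bare; its +x half is covered by the lapped sheet. Two aluminium side battens, 10 mm wide, at y = +-134 mm close the gap at its sides.
- lap_edge (a point): Middle of the sheet's free edge, dropped onto the board's top face (its centre, 18 mm above the bench). +x points in under the sheet; y runs along its edge; z up. Between board and sheet is a clear gap of 8 mm, open for 110 mm in x; over the first 11 mm the sheet's lip is turned up by about 6 mm as a lead-in.
- lap (a joint): Hinge of the lapped white sheet (280 mm along y, 126 mm in x, 3 mm thick, 0.5 kg, four ribs rising to 19 mm above the board) at its far (+x) edge: 0 = lying as found, grows as its free edge is lifted (0.01 rad = 1.3 mm). It moves easily and falls back by its weight.
- offcut: Shorter offcut of the same L-shaped galvanised profile, 70 mm long; not to be used. It and the flashing may lie in each other's place. Origin at the underside, 45 mm in +x of its upstand's middle.
- screwdriver: Screwdriver lying near the robot; leave alone.
- hammer: Hammer lying left of the hatch; leave alone.
- tape_measure: Tape measure, black, 66 x 70 x 36 mm; leave alone.
- tub: Single clear tub with a lid, 140 mm square, 78 mm tall; leave alone.
- screw_jar: Clear jar with white lid, 64 mm across, 85 mm tall; leave alone.
Not all that is in view belongs to the job. Leave any orange or pink look-alike of the part that bears upstand alone.

How it is judged:
By the outcome, as a careful person would: the job done as asked, in the order asked, and still so for the second after the job is handed in, while the arm keeps its last pose, push and grip.
It also fails if it takes over 45 s, if anything falls off the work surface, if the arm or the gripper's body presses on something with over 40 N, if the wrist force passes 120 N, or if a joint passes its speed limit or range.

## Working session

There is one attempt and no reset: what is moved stays moved. The work goes in short steps, Python scripts to look and compute and a shell command to move; the robot and the scene stay as the last step left them, time stands still between calls to the robot, and variables do not carry over. Pictures are saved under pics/ and viewed, and the job is handed in when it is done.

```bash
ls; mkdir -p pics; python3 - <<'E'
from workcell import bot,camera
import cv2,numpy as np
o=bot.get_obs();print({k:np.round(v,3).tolist() for k,v in o.items()})
for n in ["scene","side","wrist"]:
    c=camera(n);cv2.imwrite(f"pics/{n}0.png",c["frame"][:,:,::-1]);np.savez(f"{n}0.npz",**c)
    print(n,c["fx"],c["fy"],c["cx"],c["cy"],c["k1"],np.round(c.get("extrinsics",c.get("mount")),4).tolist(),(c["range_z"]>0).mean())
E
```

```text
pics
{'time': 0.0, 'q': [68.353, 5.011, 10.033, 95.099, 0.002, 90.001], 'qd': [0.02, -0.089, 0.033, -0.044, -0.04, -0.005], 'joint_efforts': [-0.003, -52.039, 46.48, 0.016, -0.0, 0.0], 'ee_pos': [0.203, 0.511, 0.231], 'tcp_rot': [-179.923, -0.002, 158.351], 'wrist_force': [-0.228, 0.115, 0.516], 'torque': [0.052, -0.007, -0.042], 'opening': 0.086}
scene 416.2628392696524 416.2628392696524 251.92071128936325 190.8703703398393 0.03974352370260552 [[-0.7725, 0.635, -0.0005, 0.4443], [-0.5542, -0.6738, 0.4887, 0.1957], [0.31, 0.3778, 0.8725, -1.6405], [0.0, 0.0, 0.0, 1.0]] 0.9960276285807291
side 351.38660544054034 351.38660544054034 261.1051992220807 192.0051306435973 -0.09347302152304186 [[0.9474, -0.3199, 0.0039, -0.5278], [0.2111, 0.6341, 0.7439, -0.0899], [-0.2404, -0.7039, 0.6683, -1.3685], [0.0, 0.0, 0.0, 1.0]] 0.99615478515625
wrist 287.15924205682165 287.15924205682165 257.02938634433684 186.9645072598684 0.005875408130048204 [[-0.0008, 0.9607, 0.2776, 0.0713], [1.0, 0.001, -0.0008, 0.0004], [-0.0011, 0.2776, -0.9607, -0.141], [0.0, 0.0, 0.0, 1.0]] 0.9960072835286459
```

View pics/scene0.png

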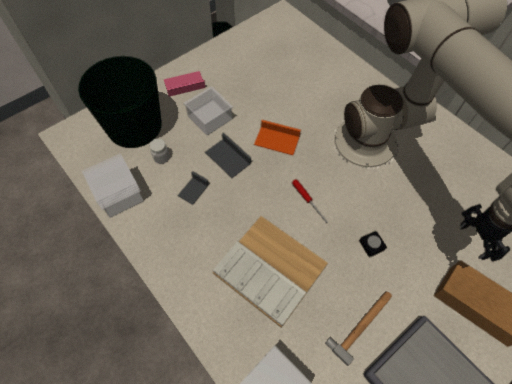

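View pics/side0.png

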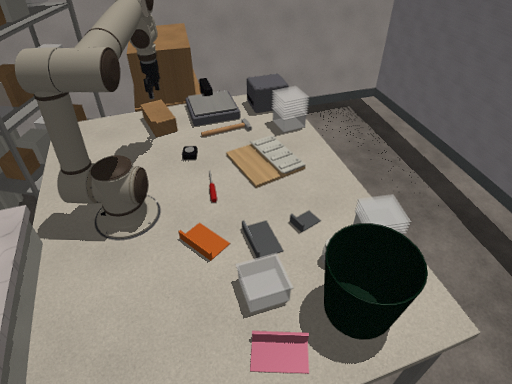

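View pics/wrist0.png

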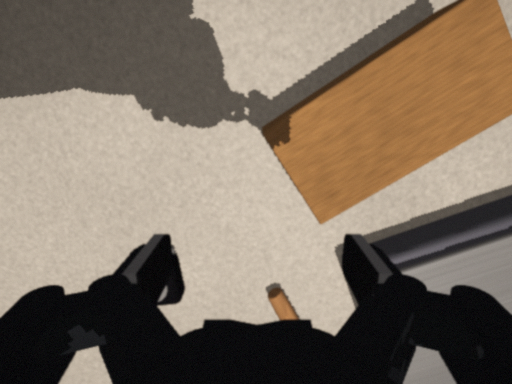

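Scene view candidates: the longer grey L is at (228,155) and the short grey L (offcut) at (193,187). Look-alikes are orange at (277,137) and pink at (184,84). The hatch is at (270,268), with the sheet toward the lower left. I'll check with a crop and measure.

```bash
cat > h.py <<'E'
import numpy as np,cv2
from scipy.spatial.transform import Rotation as R
def rays(c,uv):
    uv=np.atleast_2d(uv).astype(float)
    d=np.c_[(uv[:,0]-c["cx"])/c["fx"],(uv[:,1]-c["cy"])/c["fy"]];s=d.copy()
    for _ in range(20): s=d/(1+c["k1"]*(s**2).sum(1,keepdims=True))
    return np.c_[s[:,0],-s[:,1],-np.ones(len(s))]
def c2w(c,pose=None):
    if "extrinsics" in c: return np.linalg.inv(c["extrinsics"])
    T=np.eye(4);T[:3,:3]=R.from_euler("xyz",pose[1],degrees=True).as_matrix();T[:3,3]=pose[0]
    return T@c["mount"]
def onplane(c,uv,z,pose=None):
    T=c2w(c,pose);d=rays(c,uv)@T[:3,:3].T;o=T[:3,3]
    return o+d*((z-o[2])/d[:,2])[:,None]
def cloud(c,pose=None):
    h,w=c["range_z"].shape;v,u=np.mgrid[:h,:w]
    d=rays(c,np.c_[u.ravel(),v.ravel()])*c["range_z"].reshape(-1,1)
    T=c2w(c,pose);return (d@T[:3,:3].T+T[:3,3]).reshape(h,w,3)
E
python3 - <<'E'
from h import *
for n,b in [("scene",(150,60,340,330)),("side",(170,120,340,270))]:
    c=dict(np.load(f"{n}0.npz"));P=cloud(c)
    x0,y0,x1,y1=b
    cv2.imwrite(f"pics/{n}_crop.png",cv2.resize(c["frame"][y0:y1,x0:x1,::-1],None,fx=2.2 if n=="scene" else 4,fy=2.2 if n=="scene" else 4,interpolation=cv2.INTER_CUBIC))
    f=c["frame"].astype(int);hsv=cv2.cvtColor(c["frame"],cv2.COLOR_RGB2HSV)
    print(n,"bench z",np.median(P[y0:y1,x0:x1,2]))
    # grey raised
    m=((f.max(2)<115)&(hsv[...,1]<70)&(P[...,2]>-0.005)&(P[...,2]<0.06)).astype(np.uint8)
    k,l,s,ce=cv2.connectedComponentsWithStats(m)
    for i in range(1,k):
        if s[i,4]>80:
            q=P[l==i];print(i,s[i].tolist(),np.round(q.mean(0),3),np.round(q.min(0),3),np.round(q.max(0),3),cv2.minAreaRect(q[:,:2].astype(np.float32)))
E
```

```text
scene bench z 0.0007339412614169039
1 [0, 0, 177, 67, 1940] [ 0.513 -1.185  0.028] [ 0.092 -1.578 -0.005] [ 0.803 -1.158  0.06 ] ((0.5339545607566833, -1.2214984893798828), (0.3557743728160858, 0.8167073726654053), 60.44127655029297)
2 [286, 0, 123, 87, 1427] [-0.32  -0.408  0.031] [-0.33  -0.825 -0.005] [-0.308 -0.081  0.06 ] ((-0.3192349374294281, -0.45281627774238586), (0.744190514087677, 0.020592978224158287), 89.75577545166016)
4 [497, 16, 15, 18, 159] [-0.94  -0.033  0.025] [-0.957 -0.057 -0.005] [-0.928 -0.004  0.06 ] ((-0.941909670829773, -0.030793190002441406), (0.02879541553556919, 0.05369425565004349), 1.291406512260437)
25 [143, 91, 36, 55, 598] [ 0.528 -0.609  0.001] [ 0.461 -0.737 -0.005] [ 0.685 -0.526  0.058] ((0.5469576120376587, -0.5978842973709106), (0.28620415925979614, 0.10607777535915375), 45.4103889465332)
53 [205, 110, 32, 25, 287] [ 0.395 -0.422  0.029] [ 0.308 -0.448 -0.005] [ 0.464 -0.415  0.06 ] ((0.3855665326118469, -0.42429375648498535), (0.15739840269088745, 0.025958744809031487), 8.365121841430664)
59 [342, 122, 135, 148, 4230] [-0.014  0.272  0.003] [
[... 3701 characters left out ...]
6903, -0.25410935282707214), (0.01090545766055584, 0.15876415371894836), 32.009803771972656)
132 [317, 251, 8, 19, 91] [ 0.623 -0.451  0.008] [ 0.607 -0.479 -0.005] [ 0.631 -0.428  0.051] ((0.618791937828064, -0.45344212651252747), (0.05065818503499031, 0.022791901603341103), 88.84033203125)
137 [231, 276, 57, 43, 490] [ 0.344 -0.512  0.   ] [ 0.308 -0.562 -0.005] [ 0.457 -0.419  0.036] ((0.3828241229057312, -0.49059298634529114), (0.14876563847064972, 0.14257173240184784), 0.2097398042678833)
138 [299, 285, 94, 79, 2878] [ 0.548 -0.693 -0.   ] [ 0.461 -0.798 -0.005] [ 0.713 -0.53   0.057] ((0.5647503137588501, -0.6812528371810913), (0.197407528758049, 0.2662539780139923), 30.97835350036621)
```

View pics/scene_crop.png

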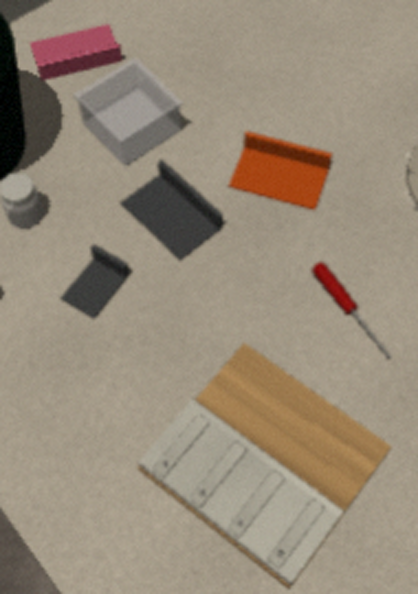

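```bash
python3 - <<'E'
from h import *
import sys
for n,seed in [("scene",(0.457,-0.283)),("side",(0.457,-0.283))]:
    c=dict(np.load(f"{n}0.npz"));P=cloud(c)
    Q=P[(abs(P[...,0]-.457)<.09)&(abs(P[...,1]+.283)<.11)]
    for lo,hi in [(.033,.048),(.002,.007)]:
        q=Q[(Q[:,2]>lo)&(Q[:,2]<hi)];print(n,lo,len(q),np.round(np.median(q,0),4),cv2.minAreaRect(q[:,:2].astype(np.float32)))
    # hatch
    f=c["frame"].astype(int);Q=P.reshape(-1,3);col=f.reshape(-1,3)
    w=(Q[:,2]>.012)&(Q[:,2]<.045)&(Q[:,0]>.35)&(Q[:,0]<.8)&(Q[:,1]>-.1)&(Q[:,1]<.35)
    q=Q[w];cc=col[w];sat=(cc.max(1)-cc.min(1))/cc.max(1)
    wood=q[(sat>.35)&(q[:,2]<.024)];sheet=q[(sat<.25)]
    for nm,a in [("wood",wood),("sheet",sheet),("all",q)]: print(nm,len(a),np.round(np.median(a,0),4),cv2.minAreaRect(a[:,:2].astype(np.float32)))
E
```

```text
scene 0.033 116 [ 0.4212 -0.2843  0.0398] ((0.4213782250881195, -0.2858813405036926), (0.012414064258337021, 0.16075217723846436), 3.137110471725464)
scene 0.002 746 [ 0.4724 -0.2762  0.004 ] ((0.457313597202301, -0.28298982977867126), (0.21961571276187897, 0.17880231142044067), 89.91268157958984)
wood 2952 [0.5621 0.1467 0.0176] ((0.5401731729507446, 0.13898538053035736), (0.4439237713813782, 0.2802945673465729), 11.993929862976074)
sheet 3585 [0.6898 0.1775 0.0296] ((0.5529764890670776, 0.14117443561553955), (0.4134879410266876, 0.2841393053531647), 12.371685981750488)
all 6769 [0.6359 0.1625 0.0244] ((0.5401431322097778, 0.13859903812408447), (0.4448840022087097, 0.2841547429561615), 12.251863479614258)
side 0.033 115 [ 0.4194 -0.2932  0.0402] ((0.419901967048645, -0.2855507433414459), (0.010434088297188282, 0.16069413721561432), 3.047626495361328)
side 0.002 855 [ 0.4731 -0.28    0.0042] ((0.4569726288318634, -0.28239530324935913), (0.17958615720272064, 0.21828319132328033), 0.03712139651179314)
wood 1176 [0.5668 0.1208 0.0158] ((0.5323634743690491, 0.13295680284500122), (0.42411208152770996, 0.2856263518333435), 11.56187629699707)
sheet 986 [0.6891 0.148  0.0283] ((0.5448352098464966, 0.14117634296417236), (0.4336157441139221, 0.2843639552593231), 10.199339866638184)
all 2188 [0.6235 0.1323 0.0187] ((0.5388975143432617, 0.13484753668308258), (0.44163623452186584, 0.2859669029712677), 12.41396427154541)
```

```bash
python3 - <<'E'
from h import *
for n in ["scene","side"]:
    c=dict(np.load(f"{n}0.npz"));P=cloud(c)
    Q=P.reshape(-1,3)
    w=(Q[:,2]>.011)&(Q[:,2]<.05)&(Q[:,0]>.43)&(Q[:,0]<.82)&(Q[:,1]>-.08)&(Q[:,1]<.33)
    m=w.reshape(384,512).astype(np.uint8)
    k,l,s,_=cv2.connectedComponentsWithStats(m);i=1+s[1:,4].argmax();q=P[l==i]
    r=cv2.minAreaRect(q[:,:2].astype(np.float32));print(n,s[i],r)
    a=np.deg2rad(12.2);ex=np.array([np.cos(a),np.sin(a)]);ey=np.array([-ex[1],ex[0]])
    # yaw: fit line of sheet edge: for each y bin, x where z crosses .024
    cen=np.array(r[0]);L=np.c_[(q[:,:2]-cen)@ex,(q[:,:2]-cen)@ey,q[:,2]]
    E=[];B=[];F=[]
    for y in np.arange(-.13,.131,.01):
        b=L[abs(L[:,1]-y)<.005]
        if len(b)<10: continue
        hi=b[b[:,2]>.0245]; 
        if len(hi): E.append((y,hi[:,0].min()))
        B.append((y,b[:,0].min()));F.append((y,b[:,0].max()))
    for nm,A in (("edge",E),("near",B),("far",F)):
        A=np.array(A);p=np.polyfit(A[:,0],A[:,1],1);print(nm,np.rad2deg(-p[0])+12.2,p[1],np.std(A[:,1]-np.polyval(p,A[:,0])))
    print("z-profile",[(x,round(float(np.median(L[abs(L[:,0]-x)<.003][:,2])),4)) for x in np.round(np.arange(-.12,.13,.01),3)])
    print("y lim",np.percentile(L[:,1],[.5,1,99,99.5]))
E
```

```text
scene [ 212  215  116  112 6659] ((0.6274840831756592, 0.157780721783638), (0.26442888379096985, 0.2851392328739166), 12.762181282043457)
edge 13.45905283375656 -0.037929928038355154 0.04190031038760883
near 12.791449584181388 -0.12956479526369427 0.001358638862016149
far 12.884961781548963 0.1312931924563137 0.0006842030263262726
z-profile [(np.float64(-0.12), 0.0178), (np.float64(-0.11), 0.0176), (np.float64(-0.1), 0.0172), (np.float64(-0.09), 0.018), (np.float64(-0.08), 0.0172), (np.float64(-0.07), 0.0178), (np.float64(-0.06), 0.0174), (np.float64(-0.05), 0.0176), (np.float64(-0.04), 0.0179), (np.float64(-0.03), 0.0175), (np.float64(-0.02), 0.0176), (np.float64(-0.01), 0.017), (np.float64(-0.0), 0.0324), (np.float64(0.01), 0.0291), (np.float64(0.02), 0.03), (np.float64(0.03), 0.0304), (np.float64(0.04), 0.0298), (np.float64(0.05), 0.0295), (np.float64(0.06), 0.0298), (np.float64(0.07), 0.0296), (np.float64(0.08), 0.0294), (np.float64(0.09), 0.0302), (np.float64(0.1), 0.0303), (np.float64(0.11), 0.0299), (np.float64(0.12), 0.0291)]
y lim [-0.14003963 -0.13858643  0.13970028  0.1409
[... 414 characters left out ...]
loat64(-0.1), 0.0155), (np.float64(-0.09), 0.0156), (np.float64(-0.08), 0.0159), (np.float64(-0.07), 0.0157), (np.float64(-0.06), 0.0157), (np.float64(-0.05), 0.0157), (np.float64(-0.04), 0.0157), (np.float64(-0.03), 0.016), (np.float64(-0.02), 0.0154), (np.float64(-0.01), 0.0166), (np.float64(-0.0), 0.016), (np.float64(0.01), 0.0181), (np.float64(0.02), 0.0275), (np.float64(0.03), 0.0279), (np.float64(0.04), 0.0276), (np.float64(0.05), 0.0276), (np.float64(0.06), 0.0289), (np.float64(0.07), 0.0285), (np.float64(0.08), 0.0278), (np.float64(0.09), 0.0286), (np.float64(0.1), 0.0289), (np.float64(0.11), 0.0286), (np.float64(0.12), 0.0277)]
y lim [-0.14165617 -0.14083738  0.13734893  0.13907926]
```

```bash
python3 - <<'E'
from h import *
c=dict(np.load("side0.npz"));cv2.imwrite("pics/side_hatch.png",cv2.resize(c["frame"][120:195,215:315,::-1],None,fx=8,fy=8,interpolation=cv2.INTER_CUBIC)[:600])
c=dict(np.load("scene0.npz"));cv2.imwrite("pics/scene_hatch.png",cv2.resize(c["frame"][212:328,210:332,::-1],None,fx=5,fy=5,interpolation=cv2.INTER_CUBIC))
E
```

```text
(no output)
```

View pics/scene_hatch.png

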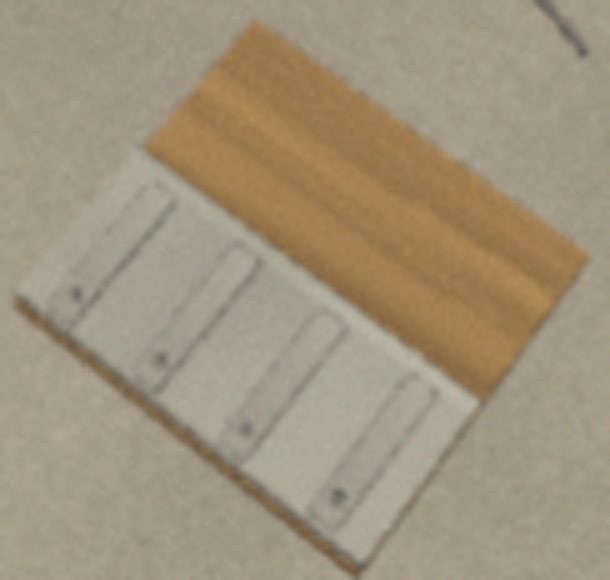

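View pics/side_hatch.png

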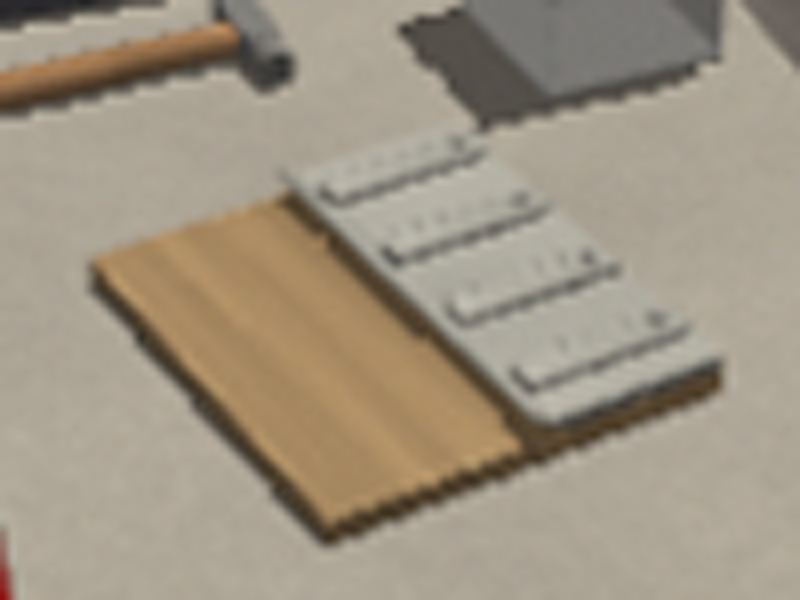

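The crop confirms the choice: the grey L at scene (228,155) measures 160 mm along its upstand, and the upstand top is at z≈40 mm. The upstand is centred at (0.4206,-0.2857) with yaw 3.1°, and the flange points to +x. The hatch centre is ≈(0.627,0.157) with yaw ≈12.75°. I'll move above the flashing and take a close look.

```bash
python3 -m jog '{"delta_pos":[[0.218,-0.797,0],[0.218,-0.797,0],[0.218,-0.797,0],[0.218,-0.797,0],[0.218,-0.797,0],[0.218,-0.797,0],[0.218,-0.797,0],[0.218,-0.797,0],[0.218,-0.797,0],[0.218,-0.797,0]],"turn":[[0,0,-0.408],[0,0,-0.408],[0,0,-0.408],[0,0,-0.408],[0,0,-0.408],[0,0,-0.408],[0,0,-0.408],[0,0,-0.408],[0,0,-0.408],[0,0,-0.408]],"hand":[1,1,1,1,1,1,1,1,1,1]}' 60
python3 -m jog '{"delta_pos":[[0.218,-0.797,-0.2],[0.218,-0.797,-0.2],[0.218,-0.797,-0.2],[0.218,-0.797,-0.2],[0.218,-0.797,-0.2],[0.218,-0.797,-0.2],[0.218,-0.797,-0.2],[0.218,-0.797,-0.2],[0.218,-0.797,0],[0.218,-0.797,0]],"turn":[[0,0,-0.408],[0,0,-0.408],[0,0,-0.408],[0,0,-0.408],[0,0,-0.408],[0,0,-0.408],[0,0,-0.408],[0,0,-0.408],[0,0,-0.408],[0,0,-0.408]],"hand":[1,1,1,1,1,1,1,1,1,1]}'
cat > wlook.py <<'E'
from workcell import bot,camera
from h import *
import sys,pickle
def look(name):
    o=bot.get_obs();pose=(o["ee_pos"],o["tcp_rot"]);c=camera("wrist")
    cv2.imwrite(f"pics/{name}.png",c["frame"][:,:,::-1]);pickle.dump((c,pose,o),open(name+".pkl","wb"))
    return c,pose,o
E
python3 - <<'E'
from wlook import *
c,p,o=look("w1");print(o["time"],p,o["q"],o["opening"],o["wrist_force"])
P=cloud(c,p);q=P[(abs(P[...,0]-.42)<.04)&(abs(P[...,1]+.286)<.11)&(P[...,2]>.033)&(P[...,2]<.048)]
print(len(q),np.median(q,0),cv2.minAreaRect(q[:,:2].astype(np.float32)))
E
```

```text
time: 1.15
ee_pos: [0.3118, 0.1112, 0.2313]
tcp_rot: [180.0, 0.0, 125.6]
wrist_force: [1.8, 1.2, 0.3]
opening: 0.0855
time: 2.15
ee_pos: [0.4207, -0.2875, 0.1506]
tcp_rot: [-180.0, -0.0, 92.9]
wrist_force: [0.6, 0.9, 0.4]
opening: 0.0856
2.15 (array([ 0.42068925, -0.28747937,  0.15061996]), array([-1.79962136e+02, -3.43083328e-02,  9.29175147e+01])) [-3.43493232e+01 -1.38309898e+00 -5.36990268e+00  8.60641039e+01
  4.37578632e-03  5.27331487e+01] 0.08560627057042171 [0.58906145 0.85484508 0.41385542]
1853 [ 0.41857446 -0.27249631  0.03823557] ((0.41867348551750183, -0.2833542227745056), (0.009606211446225643, 0.15864287316799164), 3.103649377822876)
```

View pics/w1.png

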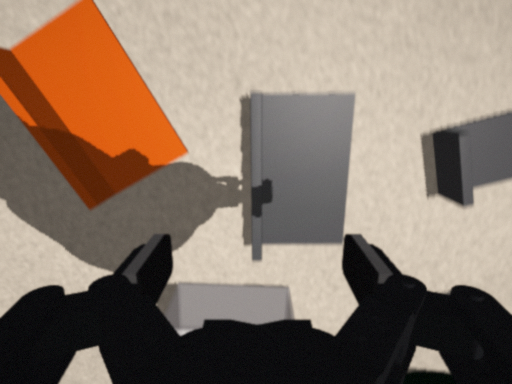

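The wrist view shows the long grey L's upstand at (256,92–260), between the open jaws. The offcut is at (465,160) and the orange look-alike at (100,100). Descending.

```bash
python3 -m jog '{"delta_pos":[[-0.02,0.05,-0.2],[0,0,-0.4],[0,0,-0.4],[0,0,-0.4],[0,0,-0.4],[0,0,-0.4],[0,0,-0.3],[0,0,-0.2],[0,0,-0.07],[0,0,0]],"turn":[[0,0,0.025],[0,0,0],[0,0,0],[0,0,0],[0,0,0],[0,0,0],[0,0,0],[0,0,0],[0,0,0],[0,0,0]],"hand":[1,1,1,1,1,1,1,1,1,1]}'
python3 -m jog '{"delta_pos":[[0,0,0],[0,0,0],[0,0,0],[0,0,0],[0,0,0],[0,0,0],[0,0,0],[0,0,0],[0,0,0],[0,0,0]],"turn":[[0,0,0],[0,0,0],[0,0,0],[0,0,0],[0,0,0],[0,0,0],[0,0,0],[0,0,0],[0,0,0],[0,0,0]],"hand":[-1,-1,-1,-1,-1,-1,-1,-1,-1,-1]}' 70
```

```text
time: 3.2
ee_pos: [0.4198, -0.2831, 0.0127]
tcp_rot: [-180.0, -0.0, 93.3]
wrist_force: [1.3, -0.8, -0.4]
opening: 0.0852
time: 4.2
ee_pos: [0.4201, -0.2834, 0.0131]
tcp_rot: [180.0, 0.0, 93.3]
wrist_force: [-0.8, 0.8, 5.2]
opening: 0.0087
```

```bash
python3 -m jog '{"delta_pos":[[0,0,0.1],[0,0,0.2],[0,0,0.4],[0,0,0.4],[0,0,0.4],[0,0,0.4],[0,0,0.3],[0,0,0.2],[0,0,0],[0,0,0]],"turn":[[0,0,0],[0,0,0],[0,0,0],[0,0,0],[0,0,0],[0,0,0],[0,0,0],[0,0,0],[0,0,0],[0,0,0]],"hand":[-1,-1,-1,-1,-1,-1,-1,-1,-1,-1]}'
cat > flash.py <<'E'
from wlook import *
def flash(name):
    """flange plane/tilt & corners in upright TCP-centred frame (x'=tool y = flashing +x, y'=tool x)"""
    c,p,o=look(name);P=cloud(c,p)-p[0]
    Rm=R.from_euler("xyz",p[1],degrees=True).as_matrix()
    L=(P.reshape(-1,3)@Rm)  # tool coords
    L=np.c_[L[:,1],L[:,0],-L[:,2]] # fx, fy, up
    f=c["frame"].reshape(-1,3).astype(int)
    return c,p,o,L,f
E
python3 - <<'E'
from flash import *
c,p,o,L,f=flash("w2");print(o["time"],p,o["opening"],o["wrist_force"])
w=(L[:,0]>.03)&(L[:,0]<.12)&(abs(L[:,1])<.12)&(L[:,2]>-.04)&(L[:,2]<.03)
q=L[w];print(len(q),np.median(q,0),q.min(0),q.max(0))
A=np.c_[q[:,:2],np.ones(len(q))];s=np.linalg.lstsq(A,q[:,2],rcond=None)[0];print("slopes deg",np.rad2deg(s[:2]),s[2],"z at fx.05",s[0]*.05+s[2])
print(cv2.minAreaRect(q[:,:2].astype(np.float32)))
E
```

```text
time: 5.2
ee_pos: [0.4197, -0.2832, 0.1322]
tcp_rot: [-180.0, -0.0, 93.3]
wrist_force: [-0.8, -0.1, -2.3]
opening: 0.0085
5.2 (array([ 0.41974797, -0.28317476,  0.13217557]), array([-1.79965061e+02, -2.58593485e-02,  9.32775457e+01])) 0.008451977518528345 [-0.84484777 -0.05772576 -2.33659051]
22443 [ 0.06375785  0.03261596 -0.01069319] [ 0.03000059 -0.06666147 -0.01330745] [ 0.09532579  0.07940625 -0.00825073]
slopes deg [ 0.05792943 -0.01160956] -0.010752085277390133 z at fx.05 -0.010701532313050077
((0.06264299154281616, 0.006376199424266815), (0.1460646241903305, 0.0653192400932312), 89.9716796875)
```

View pics/w2.png

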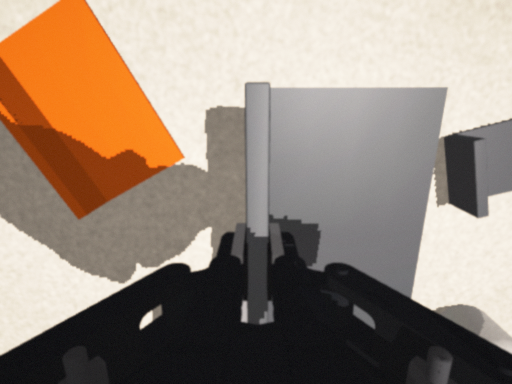

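The flashing is held flat: tilt is <0.1°, the free edge is 95 mm ahead of the TCP, and it is centred within 0.5 mm. Going to the pre-insertion position above the board's bare half.

```bash
python3 -m jog '{"delta_pos":[[0.1,0.4,0],[0.15,0.75,0],[0.2,0.95,0],[0.2,0.95,0],[0.2,0.95,0],[0.2,0.95,0],[0.2,0.95,0],[0.2,0.9,0],[0.2,0.8,0],[0.156,0.674,0]],"turn":[[0,0,0.118],[0,0,0.118],[0,0,0.118],[0,0,0.118],[0,0,0.118],[0,0,0.118],[0,0,0.118],[0,0,0.118],[0,0,0.118],[0,0,0.118]],"hand":[-1,-1,-1,-1,-1,-1,-1,-1,-1,-1]}'
python3 - <<'E'
from flash import *
c,p,o,L,f=flash("w3");print(o["time"],p,o["opening"],o["wrist_force"])
for n in ["scene","side"]:
    k=camera(n);cv2.imwrite(f"pics/{n}3.png",k["frame"][:,:,::-1])
E
```

```text
time: 6.25
ee_pos: [0.5098, 0.1327, 0.1316]
tcp_rot: [-179.9, -0.0, 102.8]
wrist_force: [0.4, -0.6, -1.6]
opening: 0.0091
6.25 (array([0.50984611, 0.13266936, 0.13161478]), array([-1.79917844e+02, -5.08955581e-03,  1.02821301e+02])) 0.009054698443803287 [ 0.37080848 -0.63327054 -1.61282346]
```

View pics/w3.png

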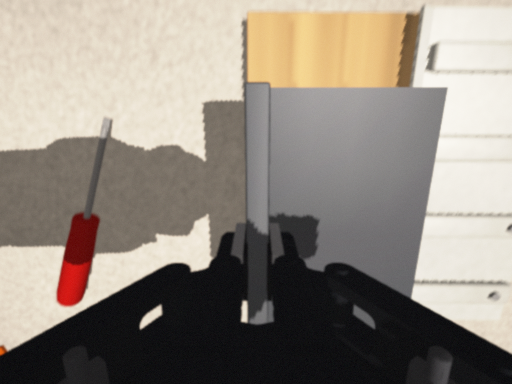

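View pics/side3.png

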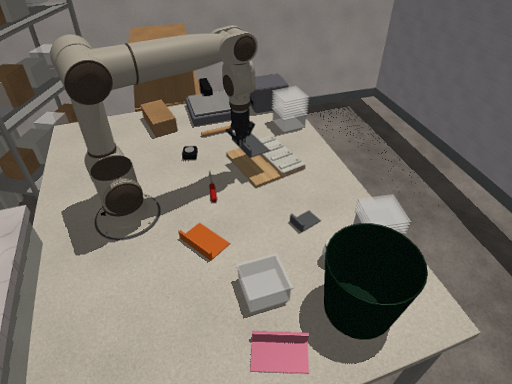

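```bash
python3 - <<'E'
from flash import *
c,p,o=pickle.load(open("w3.pkl","rb"));P=cloud(c,p)-p[0]
Rm=R.from_euler("xyz",p[1],degrees=True).as_matrix();L=P.reshape(-1,3)@Rm;L=np.c_[L[:,1],L[:,0],-L[:,2]].reshape(384,512,3)
for v in [15,25,40,55,70,82]:
    r=L[v]
    s=[(u,*np.round(r[u]*1000,1)) for u in (300,380)]
    z=r[:,2]; 
    # sheet edge: first u>380 with z>-.103
    u=np.where((np.arange(512)>385)&(z>-.106))[0][0]
    nb=np.where((np.arange(512)>230)&(z>-.122))[0][0]
    print(v,s,"near",nb,np.round(r[nb]*1000,1),"edge",u,np.round(r[u-1]*1000,1),np.round(r[u]*1000,1),np.round(r[u+3]*1000,1),np.round(r[u+20]*1000,1))
# y limits columns
for u in [270,330,390]:
    col=L[:,u]; v=np.where(col[:,2]>-.122)[0][0]; print("top",u,v,np.round(col[v]*1000,1))
for u in [440,470,500]:
    col=L[:,u]; v=np.where(col[:,2]>-.110)[0]; v0=v[0];print("sheet top",u,v0,np.round(col[v0]*1000,1)); print(" bot",np.round(col[300:330:3]*1000,0).tolist() if 0 else [ (i,np.round(col[i]*1000,1).tolist()) for i in (300,310,315,320,325,330)])
E
```

```text
15 [(300, np.float64(33.6), np.float64(138.9), np.float64(-115.0)), (380, np.float64(96.3), np.float64(138.4), np.float64(-113.6))] near 247 [  -8.2  139.  -115.3] edge 419 [ 127.2  138.9 -115.8] [ 120.1  134.7 -100.1] [120.4 133.7 -96.4] [ 137.6  135.9 -104.9]
25 [(300, np.float64(33.9), np.float64(131.8), np.float64(-115.0)), (380, np.float64(97.6), np.float64(131.7), np.float64(-114.9))] near 247 [  -8.3  132.1 -116. ] edge 418 [ 126.3  131.2 -113.4] [ 120.3  128.1 -100. ] [121.9 127.7 -98.6] [ 137.9  129.1 -104.5]
40 [(300, np.float64(34.5), np.float64(121.1), np.float64(-115.6)), (380, np.float64(99.2), np.float64(121.0), np.float64(-115.6))] near 247 [  -8.4  121.1 -115.4] edge 415 [ 126.3  120.8 -114.9] [ 119.9  118.  -100.5] [ 122.   117.9 -100. ] [ 136.3  118.3 -102.5]
55 [(300, np.float64(34.8), np.float64(109.9), np.float64(-114.6)), (380, np.float64(100.2), np.float64(109.8), np.float64(-114.8))] near 247 [  -8.5  110.  -115.3] edge 413 [ 126.6  109.8 -115.3] [ 120.3  107.6 -101.2] [121.1 107.2 -98.2] [133.6 107.  -97.4]
70 [(300, np.float64(35.4), np.float64(98.5), np.fl
[... 553 characters left out ...]
.4 -115. ]
sheet top 440 10 [ 136.8  138.8 -103.2]
 bot [(300, [175.2, -109.8, -94.6]), (310, [184.6, -129.2, -104.5]), (315, [51.7, 13.1, 72.0]), (320, [50.7, 12.8, 73.6]), (325, [49.7, 12.7, 75.3]), (330, [48.1, 13.2, 77.7])]
sheet top 470 10 [ 159.7  138.9 -104. ]
 bot [(300, [203.9, -109.7, -94.6]), (310, [213.8, -128.2, -103.4]), (315, [215.6, -134.7, -104.0]), (320, [216.4, -140.4, -103.6]), (325, [243.4, -172.3, -132.5]), (330, [243.9, -178.3, -131.5])]
sheet top 500 9 [ 181.5  139.2 -103.3]
 bot [(300, [233.2, -110.2, -95.4]), (310, [244.4, -128.6, -104.0]), (315, [274.4, -158.5, -132.5]), (320, [276.4, -165.6, -132.9]), (325, [276.6, -171.3, -131.5]), (330, [279.4, -179.4, -132.8])]
```

In the flashing frame, the lap edge is 120–121.5 mm ahead of the TCP, and it is parallel to the flange edge within ~0.3°. The board spans y of ±140 about the flashing centre. The remaining advance is ≈61 mm. First I'll descend to about 2 mm above the board (TCP z≈0.033).

```bash
python3 -m jog '{"delta_pos":[[0,0,-0.15],[0,0,-0.3],[0,0,-0.35],[0,0,-0.35],[0,0,-0.3],[0,0,-0.25],[0,0,-0.17],[0,0,-0.1],[0,0,0],[0,0,0]],"turn":[[0,0,0],[0,0,0],[0,0,0],[0,0,0],[0,0,0],[0,0,0],[0,0,0],[0,0,0],[0,0,0],[0,0,0]],"hand":[-1,-1,-1,-1,-1,-1,-1,-1,-1,-1]}'
python3 - <<'E'
from flash import *
c,p,o,L,f=flash("w4");print(o["time"],p,o["wrist_force"],o["torque"])
L=L.reshape(384,512,3)
for v in range(10,384,35):
  z=L[v,:,2]; print(v,[(u,np.round(L[v,u]*1000,1).tolist()) for u in (300,380,430,470,505)])
for n in ["side"]:
    k=camera(n);cv2.imwrite(f"pics/{n}4.png",cv2.resize(k["frame"][95:195,200:320,::-1],None,fx=6,fy=6,interpolation=cv2.INTER_CUBIC))
E
```

```text
time: 7.4
ee_pos: [0.5105, 0.1305, 0.0348]
tcp_rot: [180.0, 0.0, 102.7]
wrist_force: [0.3, 0.7, -1.9]
opening: 0.0086
7.4 (array([0.5105062 , 0.13050505, 0.03480779]), array([1.79956012e+02, 8.69272321e-05, 1.02716443e+02])) [ 0.25489453  0.67115549 -1.85555279] [0.03884603 0.05573409 0.03567909]
10 [(300, [20.6, 115.6, -18.8]), (380, [59.5, 115.2, -17.7]), (430, [84.2, 115.3, -18.4]), (470, [103.4, 115.1, -17.9]), (505, [121.0, 115.3, -18.8])]
45 [(300, [21.1, 99.7, -17.1]), (380, [61.5, 99.8, -18.2]), (430, [87.0, 99.8, -18.7]), (470, [107.1, 99.7, -18.6]), (505, [125.1, 99.7, -19.2])]
80 [(300, [22.1, 83.4, -19.6]), (380, [63.5, 83.2, -18.2]), (430, [90.2, 83.3, -19.4]), (470, [110.0, 83.1, -17.9]), (505, [128.8, 83.1, -18.9])]
115 [(300, [21.6, 65.9, -11.2]), (380, [62.7, 65.8, -11.1]), (430, [88.1, 65.8, -10.8]), (470, [113.9, 65.5, -18.3]), (505, [119.5, 66.0, -2.6])]
150 [(300, [22.3, 47.9, -10.8]), (380, [64.6, 47.9, -10.6]), (430, [92.2, 47.5, -12.6]), (470, [117.1, 46.7, -17.4]), (505, [124.3, 48.8, -3.5])]
185 [(300, [23.2, 28.3, -11.8]), (380, [67.2, 28.4, -11.4]), (430, [94.5, 28.4, -11.2]), (470, [122.2, 26.3, -18.7]), (505, [131.2, 29.7, -6.4])]
220 [(300, [23.8, 8.3, -10.0]), (380, [69.0, 8.2, -9.9]), (430, [102.6, 4.7, -18.3]), (470, [125.7, 5.1, -17.5]), (505, [137.0, 9.2, -7.5])]
255 [(300, [24.8, -14.2, -10.7]), (380, [71.9, -14.2, -10.6]), (430, [106.3, -18.5, -18.2]), (470, [118.9, -10.3, -3.6]), (505, [142.3, -12.5, -7.7])]
290 [(300, [12.2, 17.7, 66.8]), (380, [39.3, 13.1, 60.4]), (430, [110.3, -43.4, -17.9]), (470, [122.6, -32.3, -2.6]), (505, [138.9, -29.5, 1.2])]
325 [(300, [10.1, 17.9, 81.3]), (380, [36.4, 7.2, 69.2]), (430, [47.0, 12.6, 75.3]), (470, [132.1, -61.3, -7.8]), (505, [152.0, -59.8, -6.1])]
360 [(300, [8.0, 21.2, 94.6]), (380, [36.9, -4.1, 71.0]), (430, [41.2, 11.5, 85.5]), (470, [50.2, 12.3, 86.3]), (505, [55.3, 15.5, 89.1])]
```

View pics/w4.png

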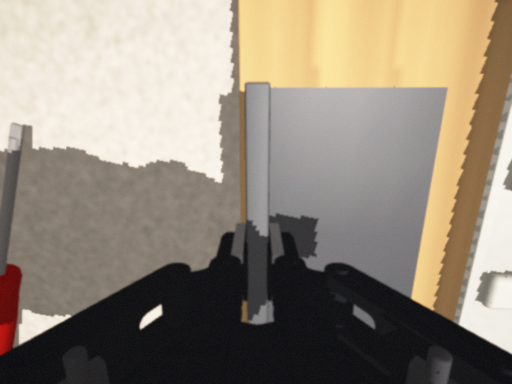

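View pics/side4.png

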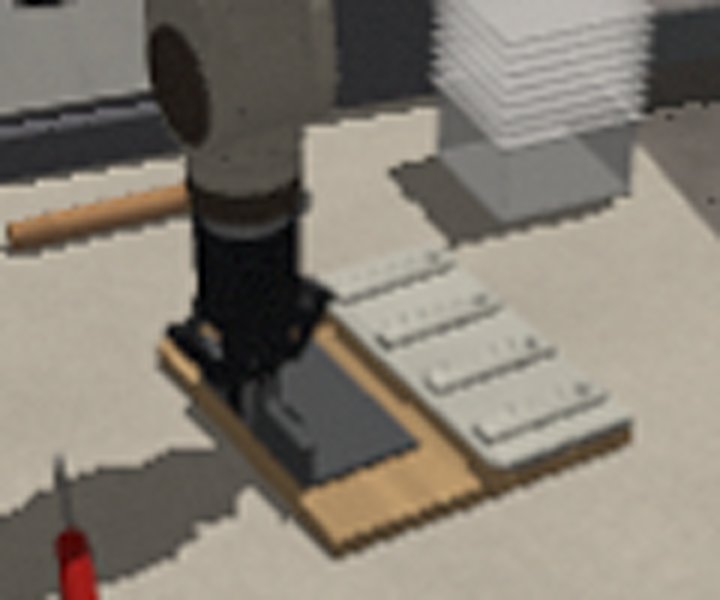

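```bash
python3 - <<'E'
from flash import *
c,p,o=pickle.load(open("w4.pkl","rb"));P=cloud(c,p)-p[0]
Rm=R.from_euler("xyz",p[1],degrees=True).as_matrix();L=P.reshape(-1,3)@Rm;L=np.c_[L[:,1],L[:,0],-L[:,2]].reshape(384,512,3)
E=[];F=[]
for v in range(90,300,3):
    r=L[v];ok=(np.arange(512)>400)&(r[:,2]>-.0085)&(r[:,2]<.02)&(r[:,0]>.105)
    if ok.any():
        u=np.where(ok)[0][0]
        if u<505:E.append(r[u])
    k=(np.arange(512)>380)&(r[:,2]>-.0135)&(r[:,2]<-.008)&(r[:,0]<.102)
    if k.any():F.append(r[np.where(k)[0][-1]])
for A in (E,F):
    A=np.array(A);pp=np.polyfit(A[:,1],A[:,0],1);res=A[:,0]-np.polyval(pp,A[:,1]);g=abs(res)<2*res.std();pp=np.polyfit(A[g,1],A[g,0],1)
    print(len(A),pp[1],np.rad2deg(-pp[0]),res.std(),A[:,1].min(),A[:,1].max())
from workcell import bot
o=bot.get_obs();print(o["time"],o["ee_pos"],o["tcp_rot"],o["wrist_force"])
E
```

```text
65 0.11894153080884783 -0.28737704645583595 0.0005171975058487432 -0.03841663390086769 0.070610337567557
70 0.09420756833117451 -0.006130387891331315 0.000388192379227675 -0.04268348214816607 0.07790801411851331
7.5 [0.51061967 0.13056471 0.03500853] [ 1.79933660e+02 -1.56447802e-03  1.02718233e+02] [ 0.18219178 -0.08915645 -1.27400713]
```

Gap to the edge is ≈25 mm, so the total advance is 60 mm, plus a ~1.5 mm sideways correction for the settling after the last transit. I'll lower 1.9 mm, then do the first 35 mm.

```bash
python3 -m jog '{"delta_pos":[[-0.006,0.03,-0.038],[0,0,0],[0.114,0.026,0],[0.114,0.026,0],[0.114,0.026,0],[0.114,0.026,0],[0.114,0.026,0],[0.114,0.024,0],[0,0,0],[0,0,0]],"turn":[[0,0,0],[0,0,0],[0,0,0],[0,0,0],[0,0,0],[0,0,0],[0,0,0],[0,0,0],[0,0,0],[0,0,0]],"hand":[-1,-1,-1,-1,-1,-1,-1,-1,-1,-1]}'
python3 - <<'E'
from flash import *
c,p,o,L,f=flash("w5");print(o["time"],p,o["wrist_force"],o["torque"])
k=camera("side");cv2.imwrite("pics/side5.png",cv2.resize(k["frame"][95:195,200:320,::-1],None,fx=6,fy=6,interpolation=cv2.INTER_CUBIC))
k=camera("scene");cv2.imwrite("pics/scene5.png",cv2.resize(k["frame"][212:328,210:332,::-1],None,fx=5,fy=5,interpolation=cv2.INTER_CUBIC))
L=L.reshape(384,512,3)
for v in (100,130,160,190,230,260):
  print(v,[(u,np.round(L[v,u]*1000,1).tolist()) for u in (300,380,420,440,460,480,505)])
E
```

```text
time: 8.5
ee_pos: [0.5441, 0.1396, 0.0323]
tcp_rot: [-180.0, -0.0, 102.7]
wrist_force: [0.4, -1.4, -2.6]
opening: 0.0088
8.5 (array([0.54406179, 0.13959848, 0.0322684 ]), array([-1.79978714e+02, -1.23887905e-04,  1.02712878e+02])) [ 0.36440257 -1.35200018 -2.63439776] [-0.02815518  0.06930638  0.02809745]
100 [(300, [21.3, 73.3, -11.4]), (380, [61.4, 73.2, -10.2]), (420, [81.9, 73.1, -11.0]), (440, [86.1, 73.0, -1.3]), (460, [97.5, 73.0, -4.2]), (480, [107.6, 73.0, -4.8]), (505, [117.7, 72.9, -2.5])]
130 [(300, [21.8, 58.3, -10.7]), (380, [63.1, 58.3, -10.0]), (420, [84.2, 58.2, -10.9]), (440, [87.9, 59.1, -0.1]), (460, [100.5, 58.7, -4.5]), (480, [111.3, 58.6, -5.6]), (505, [123.2, 58.6, -5.0])]
160 [(300, [22.6, 42.4, -11.4]), (380, [65.0, 42.6, -10.1]), (420, [86.2, 42.6, -10.0]), (440, [93.0, 43.7, -4.0]), (460, [99.4, 44.6, 1.1]), (480, [107.7, 45.0, 3.1]), (505, [120.2, 44.9, 2.6])]
190 [(300, [23.2, 25.7, -11.1]), (380, [67.2, 25.7, -10.7]), (420, [89.6, 25.5, -11.4]), (440, [96.3, 27.4, -4.8]), (460, [100.7, 29.9, 3.4]), (480, [110.5, 30.0, 3.7]), (505, [123.0, 29.9, 3.5])]
230 [(300, [24.2, 1.5, -11.4]), (380, [69.7, 2.1, -9.9]), (420, [85.9, 7.0, 0.7]), (440, [100.1, 4.6, -4.5]), (460, [112.0, 4.0, -5.7]), (480, [121.6, 4.8, -4.0]), (505, [136.1, 4.4, -5.0])]
260 [(300, [16.2, 12.5, 40.7]), (380, [72.1, -17.3, -10.2]), (420, [90.4, -12.5, -2.0]), (440, [102.8, -13.6, -3.9]), (460, [115.0, -14.2, -5.0]), (480, [125.4, -13.6, -3.9]), (505, [139.8, -13.8, -4.3])]
```

View pics/w5.png

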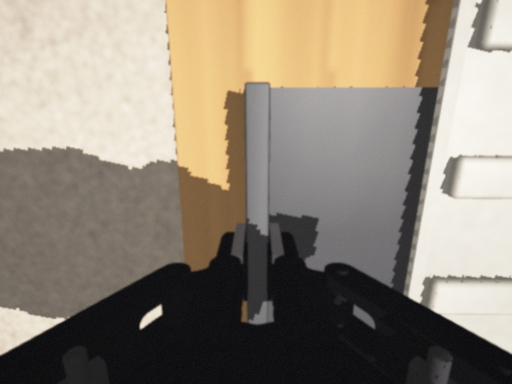

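View pics/side5.png

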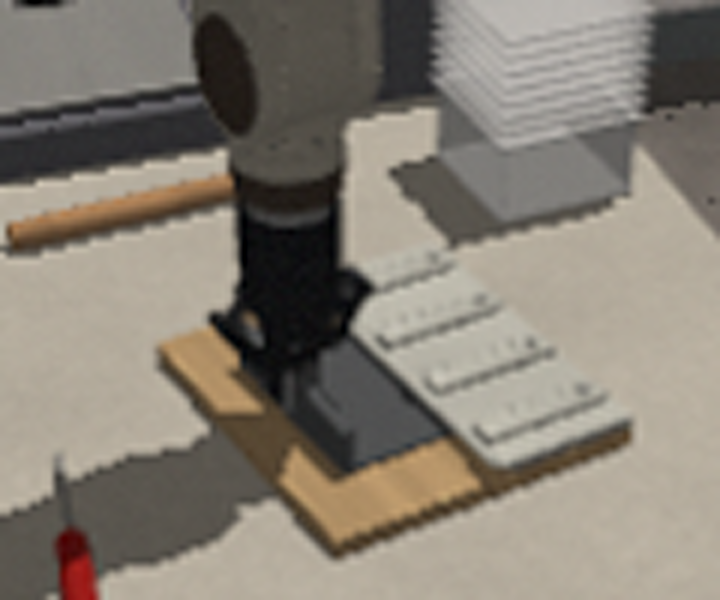

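The flange's free edge is under the lip with no contact force. The sheet is still at its found height, and its edge is now ~85 mm ahead of the TCP. Advancing the last 25 mm.

```bash
python3 -m jog '{"delta_pos":[[0.06,0.014,0],[0.1,0.022,0],[0.1,0.022,0],[0.1,0.022,0],[0.08,0.018,0],[0.048,0.012,0],[0,0,0],[0,0,0],[0,0,0],[0,0,0]],"turn":[[0,0,0],[0,0,0],[0,0,0],[0,0,0],[0,0,0],[0,0,0],[0,0,0],[0,0,0],[0,0,0],[0,0,0]],"hand":[-1,-1,-1,-1,-1,-1,-1,-1,-1,-1]}'
python3 - <<'E'
from flash import *
c,p,o,L,f=flash("w6");print(o["time"],p,o["wrist_force"],o["torque"])
L=L.reshape(384,512,3);E=[];S=[]
for v in range(92,300,3):
    r=L[v];ok=(np.arange(512)>330)&(r[:,2]>-.0055)&(r[:,2]<.01)&(r[:,0]>.045)&(r[:,0]<.08)
    if ok.any():E.append(r[np.where(ok)[0][0]])
A=np.array(E);pp=np.polyfit(A[:,1],A[:,0],1);print("lap edge fx",pp[1],np.rad2deg(-pp[0]),(A[:,0]-np.polyval(pp,A[:,1])).std())
q=L.reshape(-1,3);b=q[(q[:,0]>-.055)&(q[:,0]<-.02)&(q[:,1]>.08)&(q[:,2]<-.0)&(q[:,2]>-.025)];print("board z",np.median(b[:,2]))
for lo,hi in((.02,.05),(.08,.12)):
  b=q[(q[:,0]>lo)&(q[:,0]<hi)&(abs(q[:,1])<.075)&(q[:,2]>-.02)&(q[:,2]<.02)];print(lo,np.percentile(b[:,2],[20,50]))
t=L[:, :,];
for u in (350,400,440,480): print(u,[np.round(L[v,u]*1000,1).tolist() for v in (2,10,20)])
E
```

```text
time: 9.65
ee_pos: [0.5684, 0.1451, 0.0325]
tcp_rot: [180.0, 0.0, 102.7]
wrist_force: [-0.5, 1.3, -2.7]
opening: 0.0089
9.65 (array([0.56835627, 0.14509151, 0.03246528]), array([1.79998096e+02, 1.20161835e-03, 1.02716471e+02])) [-0.52954695  1.25016177 -2.70502591] [-0.01025935  0.06799768  0.03467129]
lap edge fx 0.0624196043468886 3.4831997134179535 0.0035672766026205193
board z -0.01607435193919054
0.02 [-0.01127126 -0.01075294]
0.08 [-0.00513471 -0.00441427]
350 [[44.3, 118.4, -16.7], [44.4, 114.8, -16.2], [44.6, 110.4, -15.4]]
400 [[60.6, 113.1, 0.8], [60.6, 109.7, 2.0], [61.8, 106.3, 0.4]]
440 [[76.6, 112.4, 2.8], [77.3, 109.5, 2.5], [77.6, 105.6, 3.2]]
480 [[92.8, 112.1, 3.6], [94.6, 109.6, 2.0], [94.8, 105.6, 2.8]]
```

View pics/w6.png

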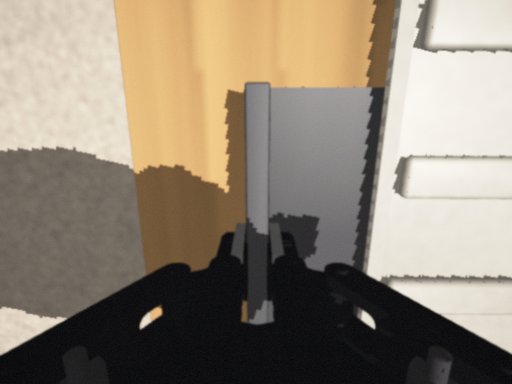

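Lap edge fx looks ≈60–61 (insertion ≈35 mm). Next I'll check centring from the rib positions and the edge more carefully, then press.

```bash
python3 - <<'E'
from flash import *
c,p,o=pickle.load(open("w6.pkl","rb"));P=cloud(c,p)-p[0]
Rm=R.from_euler("xyz",p[1],degrees=True).as_matrix();L=P.reshape(-1,3)@Rm;L=np.c_[L[:,1],L[:,0],-L[:,2]].reshape(384,512,3)
q=L.reshape(-1,3);b=q[(q[:,0]>.085)&(q[:,0]<.14)&(q[:,2]>.0005)&(q[:,2]<.012)]
h,e=np.histogram(b[:,1],np.arange(-.15,.15,.005));print([(round(float(x)*1e3),int(n)) for x,n in zip(e,h) if n])
E=[]
for v in range(0,260,4):
    r=L[v];g=np.diff(r[:,2]);k=np.where((g>.004)&(r[:-1,0]>.045)&(r[:-1,0]<.085))[0]
    if len(k):E.append(r[k[0]+1])
A=np.array(E);print(len(A),np.round(A[::6]*1000,1).tolist());pp=np.polyfit(A[:,1],A[:,0],1);print(np.median(A[:,0]),pp[1],np.rad2deg(-pp[0]))
E
```

```text
[(-50, 14), (-45, 425), (-40, 635), (-35, 745), (-30, 859), (-25, 371), (20, 27), (25, 707), (30, 801), (35, 775), (40, 832), (45, 265), (90, 116), (95, 761), (100, 719), (105, 697), (110, 439)]
65 [[60.0, 114.7, -2.1], [60.1, 105.5, -2.4], [60.2, 95.8, -2.7], [59.7, 85.5, -1.8], [60.2, 74.9, -3.1], [60.1, 63.7, -3.0], [-0.7, 71.2, 141.0], [59.5, 40.2, -1.0], [59.8, 27.2, -2.1], [59.9, 13.7, -2.4], [58.9, 0.6, -0.4]]
0.0597580774328361 0.056483727424860825 4.944042683524796
```

The ribs sit symmetrically (±35 mm) about the flashing's centre, and the insertion is ≈35 mm. Pressing down gently.

```bash
python3 -m jog '{"delta_pos":[[0,0,-0.01],[0,0,-0.01],[0,0,-0.01],[0,0,-0.006],[0,0,0],[0,0,0],[0,0,0],[0,0,0],[0,0,0],[0,0,0]],"turn":[[0,0,0],[0,0,0],[0,0,0],[0,0,0],[0,0,0],[0,0,0],[0,0,0],[0,0,0],[0,0,0],[0,0,0]],"hand":[-1,-1,-1,-1,-1,-1,-1,-1,-1,-1]}'
```

```text
time: 10.7
ee_pos: [0.5685, 0.1451, 0.0311]
tcp_rot: [180.0, 0.0, 102.7]
wrist_force: [-3.9, -1.0, 5.7]
opening: 0.0088
```

```bash
python3 -m jog '{"delta_pos":[[0,0,-0.006],[0,0,0],[0,0,0],[0,0,0],[0,0,0],[0,0,0],[0,0,0],[0,0,0],[0,0,0],[0,0,0]],"turn":[[0,0,0],[0,0,0],[0,0,0],[0,0,0],[0,0,0],[0,0,0],[0,0,0],[0,0,0],[0,0,0],[0,0,0]],"hand":[-1,-1,-1,-1,-1,-1,-1,-1,-1,-1]}'
python3 - <<'E'
from workcell import bot,camera
for i in range(4):
    o=bot.get_obs();print(o["time"],o["ee_pos"].round(5),o["wrist_force"].round(2),o["torque"].round(2));camera("side")
E
```

```text
time: 11.7
ee_pos: [0.5685, 0.1451, 0.0311]
tcp_rot: [180.0, 0.0, 102.7]
wrist_force: [-4.5, -1.4, 8.3]
opening: 0.0087
11.7 [0.5685  0.14511 0.03111] [-4.49 -1.4   8.25] [-0.28  1.    0.  ]
11.75 [0.56848 0.14511 0.03112] [-5.12 -1.28  8.84] [-0.22  0.99 -0.03]
11.8 [0.56847 0.14513 0.0311 ] [-5.63 -1.55  8.06] [-0.22  0.99  0.04]
11.85 [0.56848 0.14513 0.03111] [-5.02 -1.    7.21] [-0.3   1.01 -0.04]
```

```bash
python3 -m jog '{"delta_pos":[[0,0,-0.006],[0,0,-0.006],[0,0,0],[0,0,0],[0,0,0],[0,0,0],[0,0,0],[0,0,0],[0,0,0],[0,0,0]],"turn":[[0,0,0],[0,0,0],[0,0,0],[0,0,0],[0,0,0],[0,0,0],[0,0,0],[0,0,0],[0,0,0],[0,0,0]],"hand":[-1,-1,-1,-1,-1,-1,-1,-1,-1,-1]}'
python3 - <<'E'
from workcell import bot,camera
for i in range(8):
    o=bot.get_obs();print(o["time"],o["ee_pos"].round(5),o["wrist_force"].round(2),o["torque"].round(2));camera("side")
E
```

```text
time: 12.9
ee_pos: [0.5685, 0.1451, 0.0311]
tcp_rot: [180.0, -0.0, 102.7]
wrist_force: [-7.1, -1.0, 13.1]
opening: 0.0092
12.9 [0.56847 0.14512 0.03109] [-7.08 -0.99 13.09] [-0.35  1.38  0.03]
12.95 [0.56849 0.1451  0.0311 ] [-7.39 -1.46 12.16] [-0.42  1.4   0.01]
13.0 [0.56849 0.14511 0.03111] [-6.78 -1.34 13.61] [-0.34  1.4  -0.02]
13.05 [0.56849 0.1451  0.03109] [-6.74 -2.2  12.46] [-0.41  1.43  0.02]
13.1 [0.5685  0.14512 0.03112] [-6.56 -2.1  13.44] [-0.39  1.36 -0.05]
13.15 [0.56849 0.14513 0.0311 ] [-6.72 -1.47 11.44] [-0.33  1.4   0.07]
13.2 [0.5685  0.14514 0.03109] [-6.8  -0.99 12.35] [-0.35  1.38  0.05]
13.25 [0.56851 0.14512 0.03111] [-6.54 -2.04 11.54] [-0.33  1.38 -0.04]
```

```bash
python3 -m jog '{"delta_pos":[[0,0,-0.004],[0,0,0],[0,0,0],[0,0,0],[0,0,0],[0,0,0],[0,0,0],[0,0,0],[0,0,0],[0,0,0]],"turn":[[0,0,0],[0,0,0],[0,0,0],[0,0,0],[0,0,0],[0,0,0],[0,0,0],[0,0,0],[0,0,0],[0,0,0]],"hand":[-1,-1,-1,-1,-1,-1,-1,-1,-1,-1]}'
python3 - <<'E'
from flash import *
c,p,o,L,f=flash("w7");L=L.reshape(384,512,3)
F=[o["wrist_force"]]
k=camera("side");F.append(bot.get_obs()["wrist_force"]);cv2.imwrite("pics/side7.png",k["frame"][:,:,::-1])
P=cloud(k)
k2=camera("scene");F.append(bot.get_obs()["wrist_force"]);cv2.imwrite("pics/scene7.png",k2["frame"][:,:,::-1])
print("F",np.mean(F,0),p)
q=L.reshape(-1,3);z=lambda lo,hi,a,b:np.percentile(q[(q[:,0]>lo)&(q[:,0]<hi)&(q[:,1]>a)&(q[:,1]<b)&(q[:,2]>-.03)&(q[:,2]<.02),2],50)
print("board",z(-.055,-.02,.08,.11),z(.02,.05,.085,.11),"flange",z(.02,.03,.0,.075),z(.045,.055,0,.075),"sheet flat",z(.09,.12,.055,.085))
E=[]
for v in range(0,220,4):
    r=L[v];g=np.diff(r[:,2]);i=np.where((g>.004)&(r[:-1,0]>.045)&(r[:-1,0]<.085)&(np.arange(511)>330))[0]
    if len(i):E.append(r[i[0]+1])
A=np.array(E);A=A[A[:,2]<.02];pp=np.polyfit(A[:,1],A[:,0],1);print("lap edge",np.median(A[:,0]),np.rad2deg(-pp[0]))
b=q[(q[:,0]>.085)&(q[:,0]<.14)&(q[:,2]>.0005)&(q[:,2]<.012)];h,e=np.histogram(b[:,1],np.arange(-.06,.06,.003));print([(round(float(x)*1e3),int(n)) for x,n in zip(e,h) if n])
# sheet height vs before in side & scene
for n,kk in(("side",k),("scene",k2)):
    a=cloud(dict(np.load(n+"0.npz")));b=cloud(kk);d=np.array([a[...,0]-.627,a[...,1]-.157]);x=d[0]*.9753+d[1]*.2207;y=-d[0]*.2207+d[1]*.9753
    m=(x>.02)&(x<.12)&(abs(y)<.13)&(abs(b[...,2]-a[...,2])<.012);print(n,m.sum(),"dz sheet",np.median((b-a)[...,2][m]))
E
```

```text
time: 14.3
ee_pos: [0.5685, 0.1451, 0.0311]
tcp_rot: [179.9, -0.0, 102.7]
wrist_force: [-8.3, -1.5, 13.6]
opening: 0.0087
F [-7.69291279 -1.77605583 14.01343591] (array([0.56849846, 0.14511991, 0.03109798]), array([ 1.79947003e+02, -1.66324031e-03,  1.02712467e+02]))
board -0.014728782792777695 -0.014654010606607485 flange -0.010706639796513363 -0.010739546824666022 sheet flat -0.003643270724774603
lap edge 0.05962597193253249 -0.14570012470576485
[(-45, 196), (-42, 338), (-39, 363), (-36, 443), (-33, 457), (-30, 473), (-27, 718), (-24, 196), (24, 266), (27, 464), (30, 466), (33, 479), (36, 474), (39, 472), (42, 480), (45, 353)]
side 627 dz sheet -0.00012018326447715832
scene 2491 dz sheet -0.0001660347549530261
```

View pics/scene7.png

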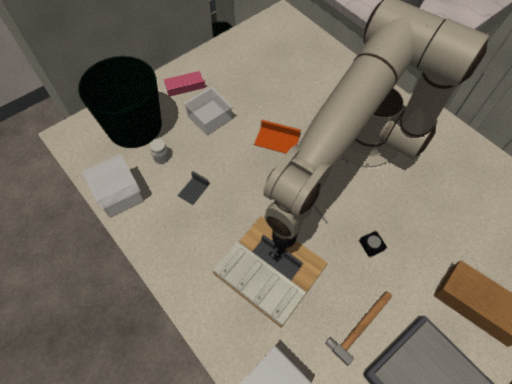

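View pics/w7.png

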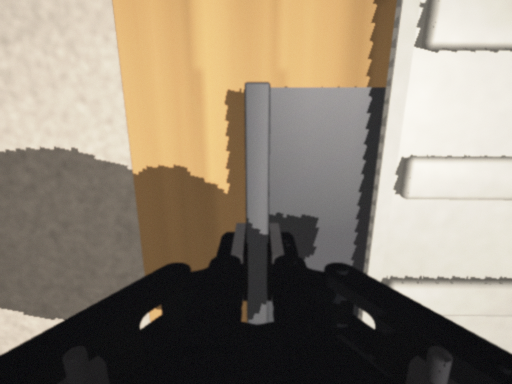

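Every check agrees: the flange top is 4.0 mm above the board, so it lies flat. The insertion is ≈35 mm, it is square within 0.15°, the sheet height is unchanged (−0.1 mm) and the push is ~14 N plus the flashing's weight. The other items are where they were. Handing in.

```bash
python3 -c "
from workcell import ticket,bot
print(ticket.job_done());o=bot.get_obs();print(o['time'],o['wrist_force'])"
```

```text
the job is handed in; nothing more can be done
None
the job is handed in; nothing more can be done
```

I gripped the longer grey flashing by its upstand and slid its flange under the sheet's free edge. I handed the job in at about 14.5 s with the arm still holding it pressed onto the board.

What the last checks showed:
- **Insertion:** about 35 mm, square to within roughly 0.3° by the different measurements. It is midway to about 1 mm, judged from the sheet's ribs on either side.
- **Flat on the board:** the flange top is 4.0 mm above the board, equal to its thickness.
- **Sheet:** its height changed by less than 0.2 mm in both fixed cameras, so it was not lifted.
- **Push:** the wrist reads about 14 N upward. Adding the flashing's roughly 2.5 N weight, the contact force on the board is about 16.5 N.
- **Other items:** the offcut, screwdriver, hammer and the rest look unmoved in the final scene picture, judged by eye.

Two readings are less clean:
- **Side force:** a sideways force of about 8 N built up while pressing. I take it to be friction from the arm flexing; the tool position stayed constant.
- **Position estimates:** the cameras disagreed on absolute positions by 2–3 mm, so I relied on wrist-camera distances relative to the held flashing.

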